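# Slide the label plate out over the end of the packing ledge

### The arm

A 6-joint arm with a two-finger parallel gripper is mounted at the origin on the work surface. World frame = base frame: x ahead of the robot, y to its left, z up, the work surface at z = 0. Lengths are in mm, angles in rad, forces in N, time in s.
With the tool pointing down it reaches from about 350 to 850 mm from the base axis. Payload 8.1 kg.
Tool frame: the origin (TCP) lies at the very end of the fingers, on their centre line; the grasp point (between the pads) lies 19 mm behind it; z points along the fingers, y is the direction in which the jaws open and shut (so a half turn about z gives the same grasp; the last joint's range is limited). The gripper opens to 93 mm and grips with 3 to 60 N. Pads are 15 mm wide; open, the fingers measure 128 mm over their backs; the gripper's body (75 mm by 188 mm) begins 65 mm behind the grasp point.
Start: joints at [-1.369, 0.13, 1.488, -0, 1.523, -0.085], TCP at [169.751, -575.491, 197.235] pointing down, gripper open.
Joint ranges: [-2.96, 2.96], [-0.89, 2.26], [0.02, 2.5], [-1.34, 4.48], [0, 2.73], [-2.66, 2.66]. Speed limits (rad/s): [2.39, 2.39, 2.79, 3.14, 3.14, 3.14].

### API

Orientations are given as a unit quaternion [w, x, y, z].
In Python, from workcell import robot, vision, job gives the robot as it stands. The module is installed in compiled form; this text tells all that it offers.
- The arm moves only by the tool play_rows, never from a script. Its argument "targets" is a list of rows, each a list of 7 numbers: the opening, from -1 (shut) to 1 (fully open), so that 0 is half open, then the shift along the tool's x, y, z in cm, then the turn, a rotation vector about the tool's x, y, z in degrees. In form: [[hand, tx, ty, tz, wx, wy, wz], ...]. A call has 1 to 20 rows; each row shifts and turns the pose as measured when the row begins, along the tool's axes as they then stand; what a row does not reach is not made up. A row lasts 1/12 s, in which the tool goes at most 41.7 mm and 7.16 degrees, less where a joint would pass 70% of its speed; a pose out of reach is approached as far as the arm can. A call is refused whole if a number of a shift passes 4.17 or a number of a turn 7.16, either way. A call with a gripper value outside its range is refused whole. The fingers move at their own pace and stop on an object; "newtons" is the grip in N (left out, the last holds). Time passes only in rows, so rows that do not move let the fingers close. It gives the time, the measured TCP pose, the force and the opening at its end, in the units of the state.
- robot.read_state(): the state, without advancing time (a new reading comes with each control period).
- vision.snapshot(name): name is "side" or "top"; returns the picture (400x640x3 uint8, blue, green, red); there is no depth.
- vision.camera_model(name): a dict with "vfov" (degrees; the focal length in pixels is half the picture's height over the tangent of half this angle, whatever the lens; pixels are square), "cx", "cy" (the principal point, pixels), "dist_coeffs" ([k1, k2, p1, p2, k3] as OpenCV has them; the pictures are not rectified), "camera_from_world" (4x4, takes a point from world to camera coordinates). Camera axes: x right, y down, z forward; pixel columns grow to the right and rows downward; lengths in mm; the calibration is good to about 2 mm. A picture is of the moment at which its call begins. camera_model takes no time and is no camera call.
- job.finish_job(): hands the job in, once; it reports no verdict.
The state is a dict: "t": time; "joint_pos": joint angles; "qvel": joint speeds; "joint_efforts": joint torques, N m; "eef_pos": TCP position; "eef_rot": TCP orientation; "wrist_force": force on the tool from outside, world axes, zero at the start; "torque": the same for the moment, N m; "width": finger opening in mm.
Only numpy, scipy, OpenCV 4.12 (cv2) and the standard library are available. Lean on these libraries where they do the work, as an engineer would, in place of code of your own. Each camera call takes 0.05 s, during which the arm holds its last target. There are 200 camera calls.

### The job

On the two-lane packing ledge, first push the end stop in front of the rectangular plate fully aside onto the middle divider, then push that plate along its lane, out over the stop end of the ledge, until about 40 mm of it overhangs so that its edge can be got hold of later. Only push with the fingertips: nothing is to be gripped or lifted, the plate must stay flat on the ledge, and the round plate, the other stop and everything else stay as they are. Finish with the hand clear.

Things in the scene. Friction and masses are not known exactly. Their poses are not given: they have to be found in the camera images.
- ledge: fixed dark steel ledge 256 (x) x 300 (y) mm, lane surface 60 mm above the bench; origin under its centre, at bench height. Two lanes along its y: near x -120..-36 mm (robot side), far x +36..+120 mm. Stop end: y = +150 mm, over which the plate is to hang. Light rails and the 72 mm divider between the lanes (y -150..+114 mm) stand 10 mm above the lanes. Yaw within 9 degrees of 0
- plate: loose rectangular aluminium plate, 76 (x) x 130 (y) x 6 mm thick, about 0.16 kg, lying flat in either the near or the far lane with its long side along the lane; origin under its centre. Its leading edge starts 45 to 95 mm short of the stop end. Square edges
- disc: loose round aluminium plate, diameter 76 mm, 6 mm thick, lying in the other lane; origin under its centre; to be left alone
- stop_near (a joint): end stop of the near lane: slides across the ledge (ledge +x). 0 = fully in the lane, 0.034 = fully onto the line of the divider and out of the lane (hard end). Stays where left; takes about 2 N to slide. Starts at 0 to 0.008
- stop_far (a joint): end stop of the far lane, the same but sliding in ledge -x: 0 = in the lane, 0.034 = fully on the divider's line, out of the lane
- stop_near_top (a point): centre of the top of the near stop, a steel block 28 (x) x 22 (y) x 27 mm whose top is 28 mm above the lane; at joint 0 it stands at ledge x -50, y +139 mm, in the lane beside the divider's line; push it on its outer face, the one away from the divider
- stop_far_top (a point): the same for the far lane's stop, at ledge x = +50 mm, y = +139 mm at joint 0
- cake_a: small brown cake in a white case, diameter 54, height 36 mm, standing on the divider; origin under its centre
- cake_b: another such cake on the divider
- jar: jar, diameter 60, height 85 mm, standing on the bench left of the ledge; origin under it
- bowl: steel bowl, diameter 110, height 50 mm, on the bench left of the ledge; origin under it
- spatula: spatula 240 mm long lying on the bench right of the ledge
- tin: tin, diameter 70, height 70 mm, on the bench right of the ledge; origin under it
Things that resemble listed ones, but are neither listed nor needed, are in the scene too. What is shaped like the plate but brown or red is not meant.

How it is judged (in metres and radians):
On the way, in this order (a step that is already met when the one before it is completed fails the run):
1. the stop in the rectangular plate's lane is pushed out of the lane while the plate is still wholly on the ledge (((x of plate in the frame of ledge below 0 m and value of joint stop_near above 0.03 m) or (x of plate in the frame of ledge above 0 m and value of joint stop_far above 0.03 m)) and y of plate in the frame of ledge below 0.083 m), for 0.2 s.
2. the rectangular plate overhangs the stop end (y of plate in the frame of ledge between 0.113 and 0.137 m), for 0.2 s.
At the end, for the whole second after the job is handed in: the stop in the rectangular plate's lane is at 30 mm or more of its 34 mm travel, the plate lies flat and still on the ledge with 28 to 52 mm of it past the stop end; nothing else has been moved (all of step 2 and ((x of plate in the frame of ledge below 0 m and value of joint stop_near above 0.03 m) or (x of plate in the frame of ledge above 0 m and value of joint stop_far above 0.03 m)) and z of plate in the frame of ledge between 0.057 and 0.064 m and angle between plate's own z axis and vertical below 0.06 rad and linear speed of plate below 0.01 m/s); the robot touches nothing.
It fails at once if the rectangular plate is lifted, tipped or pushed off (z of plate in the frame of ledge above 0.068 m or z of plate in the frame of ledge below 0.05 m or angle between plate's own z axis and vertical above 0.12 rad).
It fails at once if the round plate is moved more than 10 mm (distance of disc from where it was at the start of the episode above 0.01 m).
It fails at once if the other lane's stop is moved more than 6 mm ((x of plate in the frame of ledge below 0 m and distance of stop_far_top from where it was at the start of the episode above 0.006 m) or (x of plate in the frame of ledge above 0 m and distance of stop_near_top from where it was at the start of the episode above 0.006 m)).
It fails at once if a cake, the jar, bowl, spatula or tin is moved more than 15 mm (distance of any of cake_a, cake_b, jar, bowl, spatula, tin from where it was at the start of the episode above 0.015 m).
It also fails if it takes over 40 s, if anything falls off the work surface, if the arm or the gripper's body presses on something with over 40 N, if the wrist force passes 120 N, or if a joint passes its speed limit or range.

## Working session

There is one attempt and no reset: what is moved stays moved. The work goes in short steps, Python scripts to look and compute and a tool call to move; the robot and the scene stay as the last step left them, time stands still between calls to the robot, and variables do not carry over. Pictures are saved under pics/ and viewed, about 8 in all and at most 12, crops included, and the job is handed in when it is done.

Besides the shell and the picture viewer there is one more tool, called after ">>>" by a JSON object that holds its "name" and its "arguments", one argument or row to a line. play_rows: Moves the arm, as the interface text tells. Its arguments: {"type":"object","properties":{"targets":{"type":"array"},"newtons":{"type":"number"}},"required":["targets"]}

```bash
mkdir -p pics
cat > h.py <<'E'
import numpy as np, cv2
from workcell import robot, vision, job
def cam(n):
    m=vision.camera_model(n); f=200/np.tan(np.radians(m["vfov"])/2)
    K=np.array([[f,0,m["cx"]],[0,f,m["cy"]],[0,0,1.]]); return K,np.array(m["dist_coeffs"],float),np.array(m["camera_from_world"],float)
def ray(n,px,z):
    K,D,T=cam(n); p=cv2.undistortPoints(np.array(px,float).reshape(-1,1,2),K,D).reshape(-1,2)
    d=np.c_[p,np.ones(len(p))]@T[:3,:3]; o=-T[:3,:3].T@T[:3,3]
    return o+d*((z-o[2])/d[:,2])[:,None]
def proj(n,P):
    K,D,T=cam(n); return cv2.projectPoints(np.array(P,float).reshape(-1,3),cv2.Rodrigues(T[:3,:3])[0],T[:3,3],K,D)[0].reshape(-1,2)
E
python3 - <<'E'
from h import *
for n in("top","side"):
    im=vision.snapshot(n); cv2.imwrite(f"pics/{n}0.png",im)
    K,D,T=cam(n); print(n,K[0,0],D,(-T[:3,:3].T@T[:3,3]).round())
print(robot.read_state())
E
```

```text
top 394.14746404580035 [-0.00473546  0.          0.          0.          0.        ] [ 289.    5. 1073.]
side 440.58188322287094 [-0.06251218  0.          0.          0.          0.        ] [215. 864. 720.]
{'t': 0.1, 'joint_pos': array([-1.36942339e+00,  1.31068040e-01,  1.48920021e+00, -5.78642559e-06,
        1.52301664e+00, -8.53565386e-02]), 'qvel': array([ 0.0008042 , -0.00230651, -0.00314588,  0.0010229 , -0.00019857,
        0.00059991]), 'joint_efforts': array([ 1.77614515e-03, -5.61341000e+01, -4.93096054e+01,  7.70889851e-02,
        2.91563821e-02, -6.76446325e-05]), 'eef_pos': array([ 169.62003477, -574.93176518,  196.28652687]), 'eef_rot': array([-8.44523826e-04,  9.89740492e-01,  1.42874222e-01, -5.19389898e-05]), 'wrist_force': array([-0.10574541, -0.21434863,  0.50915461]), 'torque': array([ 0.00874314,  0.02650864, -0.04369637]), 'width': 92.91054258965859}
```

View pics/top0.png

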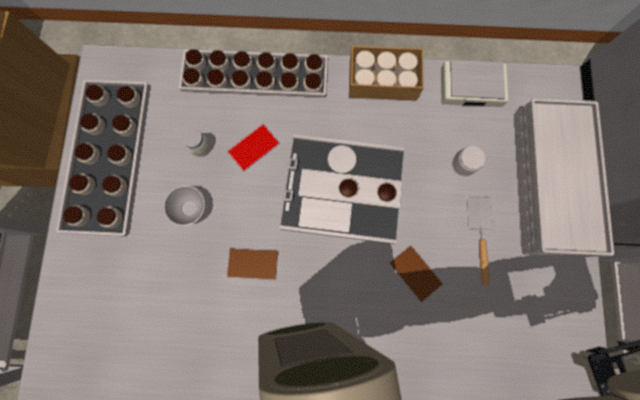

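View pics/side0.png

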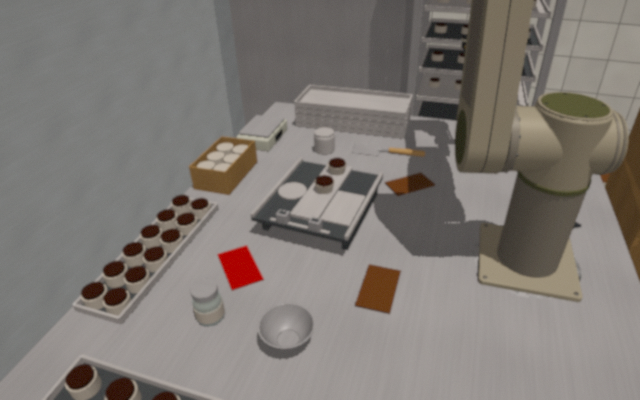

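The top view shows the ledge with corners near (291,137), (404,147), (397,242) and (281,230) px, and its stop end facing left (+y). The candidates for the rectangular plate are:
- red, (253,147)
- brown, (253,263)
- brown, (416,273)
- light metal in the near lane, (325,215)

Only the last one is aluminium and lies in a lane. The disc is in the far lane at (342,158). I'll confirm this in a crop and measure.

Run:
```python
from h import *
im=cv2.imread("pics/top0.png")
c=cv2.resize(im[125:250,270:415],None,fx=5,fy=4.8*5/4.8,interpolation=cv2.INTER_CUBIC)[:600]
a=cv2.resize(im[125:245,270:415],None,fx=5,fy=5,interpolation=cv2.INTER_CUBIC)
cv2.imwrite("pics/crop1.png",a)
hsv=cv2.cvtColor(im,cv2.COLOR_BGR2HSV)
for y in (205,215,222): print(y,[tuple(im[y,x]) [1] for x in range(276,362,2)])
print([int(im[y,325][1]) for y in range(160,245,1)])
# plate mask
print(ray("top",[(291,137),(404,147),(397,242),(281,230)],70).round())
print(ray("top",[(301,197),(352,203),(349,233),(298,228)],66).round())
```

```text
205 [np.uint8(166), np.uint8(164), np.uint8(160), np.uint8(153), np.uint8(90), np.uint8(172), np.uint8(186), np.uint8(83), np.uint8(71), np.uint8(73), np.uint8(74), np.uint8(72), np.uint8(92), np.uint8(189), np.uint8(199), np.uint8(198), np.uint8(202), np.uint8(199), np.uint8(194), np.uint8(201), np.uint8(202), np.uint8(196), np.uint8(197), np.uint8(195), np.uint8(196), np.uint8(198), np.uint8(202), np.uint8(197), np.uint8(199), np.uint8(201), np.uint8(198), np.uint8(200), np.uint8(202), np.uint8(200), np.uint8(203), np.uint8(197), np.uint8(203), np.uint8(198), np.uint8(112), np.uint8(64), np.uint8(75), np.uint8(72), np.uint8(68)]
215 [np.uint8(162), np.uint8(161), np.uint8(159), np.uint8(101), np.uint8(71), np.uint8(73), np.uint8(71), np.uint8(72), np.uint8(72), np.uint8(75), np.uint8(74), np.uint8(81), np.uint8(176), np.uint8(206), np.uint8(204), np.uint8(209), np.uint8(203), np.uint8(200), np.uint8(203), np.uint8(205), np.uint8(204), np.uint8(203), np.uint8(200), np.uint8(199), np.uint8(199), np.uint8(199), np.uint8(201), np.uint8(200), np.uint8(201), np.uint8(200), np.uint8(201),
[... 685 characters left out ...]
.uint8(200), np.uint8(198), np.uint8(204), np.uint8(119), np.uint8(68), np.uint8(71), np.uint8(68), np.uint8(71), np.uint8(66)]
[68, 62, 70, 62, 70, 65, 68, 65, 69, 65, 93, 139, 180, 190, 194, 192, 193, 195, 197, 193, 192, 194, 191, 192, 196, 196, 194, 192, 192, 191, 196, 195, 196, 197, 201, 195, 198, 196, 171, 138, 153, 191, 201, 199, 199, 198, 198, 201, 206, 197, 197, 203, 203, 204, 203, 203, 199, 202, 200, 198, 194, 199, 203, 198, 204, 202, 198, 201, 185, 146, 122, 156, 192, 186, 160, 139, 146, 160, 159, 157, 166, 158, 161, 158, 158]
[[ 654.   94.   70.]
 [ 639. -208.   70.]
 [ 386. -191.   70.]
 [ 403.  105.   70.]]
[[492.  59.  66.]
 [482. -74.  66.]
 [404. -69.  66.]
 [411.  62.  66.]]
```

View pics/crop1.png

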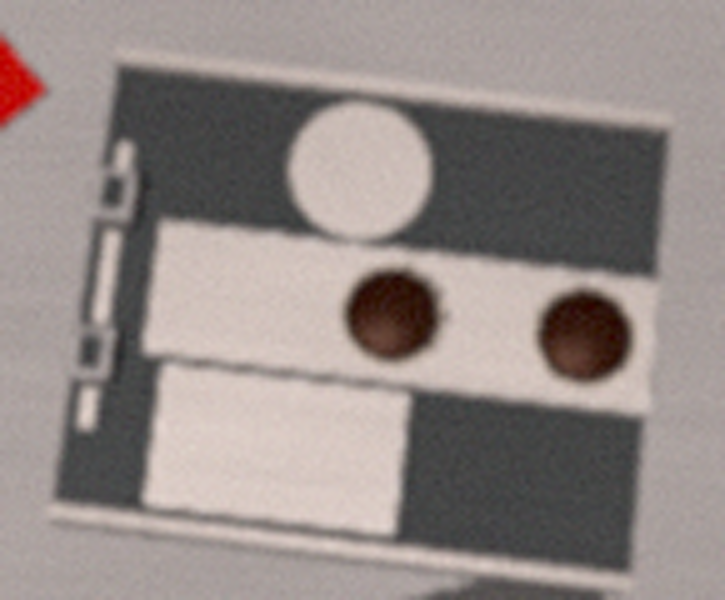

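The crop confirms it. The rectangular light plate is in the near lane, crop corners about (158,365), (410,395), (395,535) and (145,505). The stops are at crop (95,355) near and (117,195) far, and the cakes are on the divider. Next I'll fit the edges at sub-pixel level.

```bash
cat > m.py <<'E'
from h import *
def cross(g,a,b,z,n=200,t=130,last=False):
    "world point where the grey level first crosses t on pixel segment a->b"
    s=np.linspace(0,1,n)[:,None]; p=np.array(a)+(np.array(b)-np.array(a))*s
    v=cv2.remap(g,p[:,0].astype(np.float32)[None],p[:,1].astype(np.float32)[None],cv2.INTER_LINEAR)[0]
    k=np.flatnonzero(np.diff((v>t).astype(int))); k=k[-1] if last else k[0]
    return ray("top",[p[k]],z)[0][:2]
def seg(g,A,B,z,**k):
    pts=np.array([cross(g,a,b,z,**k) for a,b in zip(np.linspace(A[0],A[1],9),np.linspace(B[0],B[1],9))])
    vx,vy,x0,y0=cv2.fitLine(pts.astype(np.float32),cv2.DIST_HUBER,0,.01,.01).ravel()
    return np.array([x0,y0]),np.degrees(np.arctan2(vy,vx))
E
python3 - <<'E'
from m import *
g=cv2.GaussianBlur(cv2.imread("pics/top0.png")[:,:,1],(3,3),0).astype(np.float32)
C=lambda x,y:(270+x/5,125+y/5)
L={}
L["far rail in"]=seg(g,(C(180,95),C(640,160)),(C(183,50),C(645,110)),60)
L["div far"]=seg(g,(C(190,205),C(600,250)),(C(185,250),C(595,290)),70)
L["div near"]=seg(g,(C(430,405),C(620,425)),(C(435,370),C(625,390)),60)
L["near rail in"]=seg(g,(C(440,520),C(610,540)),(C(435,560),C(605,580)),70)
L["end stop"]=seg(g,(C(110,460),C(115,100)) if 0 else (C(100,445),C(95,490)),(C(40,445),C(30,490)),60)
L["end stop far"]=seg(g,(C(150,85),C(148,120)),(C(90,85),C(80,120)),60)
L["end back"]=seg(g,(C(620,440),C(610,540)),(C(670,445),C(660,545)),60)
L["plate lead"]=seg(g,(C(130,385),C(120,490)),(C(180,385),C(170,490)),66)
L["plate trail"]=seg(g,(C(430,410),C(425,520)),(C(390,410),C(380,520)),66)
for k,(p,a) in L.items(): print(k,p.round(1),round(a,2))
print("stops",ray("top",[C(95,355),C(117,195)],88).round(1).tolist())
th=np.radians(-3.);
for k in range(1): 
    e=np.array([np.cos(th),np.sin(th)]);f=np.array([-np.sin(th),np.cos(th)])
    for k,(p,a) in L.items(): print(k,"along x,y at -3deg",(p@e).round(1),(p@f).round(1))
E
```

```text
Traceback (most recent call last):
  File "m.py", line 9, in seg
    pts=np.array([cross(g,a,b,z,**k) for a,b in zip(np.linspace(A[0],A[1],9),np.linspace(B[0],B[1],9))])
                  ~~~~~^^^^^^^^^^^^^
  File "m.py", line 6, in cross
    k=np.flatnonzero(np.diff((v>t).astype(int))); k=k[-1] if last else k[0]
                                                                       ~^^^
IndexError: index 0 is out of bounds for axis 0 with size 0
```

```bash
cat > run.py <<'E'
from m import *
g=cv2.GaussianBlur(cv2.imread("pics/top0.png")[:,:,1],(3,3),0).astype(np.float32)
C=lambda x,y:(270+x/5,125+y/5)
L={}
def add(n,A,B,z,**k):
    try: L[n]=seg(g,A,B,z,**k)
    except IndexError: print("no edge",n)
add("far rail in",(C(180,95),C(640,145)),(C(183,60),C(645,118)),60,last=True)
add("div far",(C(460,230),C(630,240)),(C(455,285),C(625,300)),70,last=True)
add("div near",(C(430,415),C(620,435)),(C(435,370),C(625,385)),60)
add("near rail in",(C(440,500),C(610,530)),(C(435,547),C(605,573)),70)
add("end stop",(C(100,445),C(95,490)),(C(40,445),C(30,490)),60)
add("end stop far",(C(150,85),C(148,120)),(C(80,85),C(75,120)),60)
add("end back",(C(600,440),C(590,540)),(C(690,445),C(680,545)),60)
add("plate lead",(C(130,385),C(120,490)),(C(180,385),C(170,490)),66)
add("plate trail",(C(450,410),C(445,520)),(C(390,410),C(380,520)),66)
th=np.radians(-3.)
e=np.array([np.cos(th),np.sin(th)]);f=np.array([-np.sin(th),np.cos(th)])
for k,(p,a) in L.items(): print(k,p.round(1),round(a,2),"x,y in -3deg axes",(p@e).round(1),(p@f).round(1))
S=ray("top",[C(95,355),C(117,195)],88)[:,:2]; print("stops",S.round(1).tolist(),(S@e).round(1),(S@f).round(1))
E
python3 run.py
```

```text
no edge near rail in
far rail in [644.  -71.8] 85.38 x,y in -3deg axes 646.9 -38.0
div far [ 548.3 -137.1] 76.7 x,y in -3deg axes 554.7 -108.2
div near [ 480.7 -136.2] 85.37 x,y in -3deg axes 487.1 -110.9
end stop [434. 109.] -3.81 x,y in -3deg axes 427.7 131.5
end stop far [633.5  92.9] -7.2 x,y in -3deg axes 627.7 125.9
end back [ 434.6 -193.3] -5.0 x,y in -3deg axes 444.1 -170.3
plate lead [451.   60.7] -4.67 x,y in -3deg axes 447.2 84.2
plate trail [442.5 -70.7] -4.1 x,y in -3deg axes 445.6 -47.4
stops [[488.7, 88.6], [573.9, 82.3]] [483.4 568.8] [114.  112.2]
```

Fit results:
- **Ledge:** yaw −4.63°, two edges agreeing, and origin at about (524.7, −49.5). Lane span 156 to 158 mm against 156, length 301 against 300.
- **Plate:** length 131.7 mm against 130, centre at ledge y ≈ +38, leading edge 47 mm short of the stop end.
- **Near stop:** joint at about 3 mm.

I'll shut the gripper and turn the tool −69° about its z, so that tool x runs along ledge y and tool y along ledge x.

>>> {"name": "play_rows", "arguments": {
  "targets": [
    [-1,0,0,0,0,0,-6.9],
    [-1,0,0,0,0,0,-6.9],
    [-1,0,0,0,0,0,-6.9],
    [-1,0,0,0,0,0,-6.9],
    [-1,0,0,0,0,0,-6.9],
    [-1,0,0,0,0,0,-6.9],
    [-1,0,0,0,0,0,-6.9],
    [-1,0,0,0,0,0,-6.9],
    [-1,0,0,0,0,0,-6.9],
    [-1,0,0,0,0,0,-6.9],
    [-1,0,0,0,0,0,0]
  ],
  "newtons": 20
}}

```text
t: 1.02
eef_pos: [168.8, -570.8, 189.2]
eef_rot: [-0.006, 0.719, 0.695, 0.004]
wrist_force: [-0.7, 0.1, -1.2]
width: 24.2
```

```bash
cat > st.py <<'E'
from h import *
from scipy.spatial.transform import Rotation as R
O=np.array([524.7,-49.5]); th=np.radians(-4.63)
s=robot.read_state(); p=s["eef_pos"]; d=p[:2]-O
X=d@[np.cos(th),np.sin(th)]; Y=d@[-np.sin(th),np.cos(th)]
M=R.from_quat(np.r_[s["eef_rot"][1:],s["eef_rot"][0]]).as_matrix()
print("t",round(s["t"],2),"ledge X,Y,z",round(X,1),round(Y,1),p[2].round(1),"toolx deg",np.degrees(np.arctan2(M[1,0],M[0,0])).round(2),"z",M[:,2].round(3),"F",s["wrist_force"].round(1),"w",round(s["width"],1),"q",s["joint_pos"].round(2))
E
python3 st.py
```

```text
t 1.02 ledge X,Y,z -312.7 -548.3 189.2 toolx deg 88.1 z [-0.003  0.014 -1.   ] F [-0.7  0.1 -1.2] w 24.2 q [-1.37  0.14  1.5  -0.    1.52 -1.34]
```

>>> {"name": "play_rows", "arguments": {
  "targets": [
    [-1,2.5,2.2,-0.1,0,0,1.3],
    [-1,2.5,2.2,-0.1,0,0,1.3],
    [-1,2.5,2.2,-0.1,0,0,0],
    [-1,2.5,2.2,-0.1,0,0,0],
    [-1,2.5,2.2,-0.1,0,0,0],
    [-1,2.5,2.2,-0.1,0,0,0],
    [-1,2.5,2.2,-0.1,0,0,0],
    [-1,2.5,2.2,-0.1,0,0,0],
    [-1,3,1,-0.1,0,0,0],
    [-1,3,1,-0.1,0,0,0],
    [-1,3,0,-0.1,0,0,0],
    [-1,3,0,-0.1,0,0,0]
  ]
}}

```text
t: 2.02
eef_pos: [402.3, -259.8, 199.8]
eef_rot: [-0.01, 0.757, 0.654, 0.004]
wrist_force: [0.3, -0.0, 0.5]
width: 0.3
```

```bash
python3 st.py
```

```text
t 2.02 ledge X,Y,z -105.0 -219.5 199.8 toolx deg 81.64 z [-0.007  0.02  -1.   ] F [ 0.3 -0.   0.5] w 0.3 q [-0.69 -0.18  1.79  0.01  1.55 -0.54]
```

>>> {"name": "play_rows", "arguments": {
  "targets": [
    [-1,3,0,-0.1,-0.2,-0.6,-1.8],
    [-1,3,0,-0.1,-0.2,-0.6,-1.8],
    [-1,3,0,-0.1,0,0,0],
    [-1,3,0,-0.1,0,0,0],
    [-1,3,0,-0.1,0,0,0],
    [-1,3,0,-0.1,0,0,0],
    [-1,3,0,-0.1,0,0,0],
    [-1,3,0,-0.1,0,0,0],
    [-1,3,0,-0.1,0,0,0],
    [-1,3,0,-0.1,0,0,0],
    [-1,2,0,-0.1,0,0,0],
    [-1,0,0,-0.1,0,0,0],
    [-1,0,0,-0.1,0,0,0]
  ]
}}

```text
t: 3.1
eef_pos: [435.4, 80.1, 211.4]
eef_rot: [-0.001, 0.753, 0.658, -0.001]
wrist_force: [-0.0, -0.7, -0.6]
width: 0.1
```

```bash
python3 st.py
```

```text
t 3.1 ledge X,Y,z -99.5 121.9 211.4 toolx deg 82.29 z [-0.004 -0.    -1.   ] F [-0.  -0.7 -0.6] w 0.1 q [ 0.07 -0.31  1.88  0.    1.58  0.2 ]
```

>>> {"name": "play_rows", "arguments": {
  "targets": [
    [-1,0.9,0.4,2,-0.2,0,-1.6],
    [-1,0.8,0.4,2,0,0,-1.5],
    [-1,0,0,2,0,0,0],
    [-1,0,0,2,0,0,0],
    [-1,0,0,1,0,0,0],
    [-1,0,0,0,0,0,0]
  ]
}}

```text
t: 3.6
eef_pos: [447.4, 91.1, 120.0]
eef_rot: [0.002, 0.74, 0.673, 0.001]
wrist_force: [-0.8, 1.5, 0.2]
width: 0.5
```

```bash
python3 st.py
```

```text
t 3.6 ledge X,Y,z -88.4 133.9 120.0 toolx deg 84.55 z [ 0.004 -0.003 -1.   ] F [-0.8  1.5  0.2] w 0.5 q [ 0.09 -0.22  1.97 -0.    1.39  0.19]
```

>>> {"name": "play_rows", "arguments": {
  "targets": [
    [-1,0.5,-0.3,1.0,0,0,-0.8],
    [-1,0,0,1.2,0,0,0],
    [-1,0,0,1.1,0,0,0],
    [-1,0,0,0.6,0,0,0],
    [-1,0,0,0,0,0,0]
  ]
}}

```text
t: 4.02
eef_pos: [446.3, 94.8, 79.8]
eef_rot: [0.003, 0.736, 0.676, 0.002]
wrist_force: [0.1, 0.7, -0.3]
width: 0.2
```

```bash
python3 st.py
python3 - <<'E'
from h import *
im=vision.snapshot("side"); cv2.imwrite("pics/s2.png",cv2.resize(im[130:260,230:410],None,fx=4.4,fy=4.4,interpolation=cv2.INTER_CUBIC))
E
```

```text
t 4.02 ledge X,Y,z -89.8 137.5 79.8 toolx deg 85.13 z [ 0.007 -0.003 -1.   ] F [ 0.1  0.7 -0.3] w 0.2 q [ 0.1  -0.19  2.02 -0.    1.3   0.19]
```

View pics/s2.png

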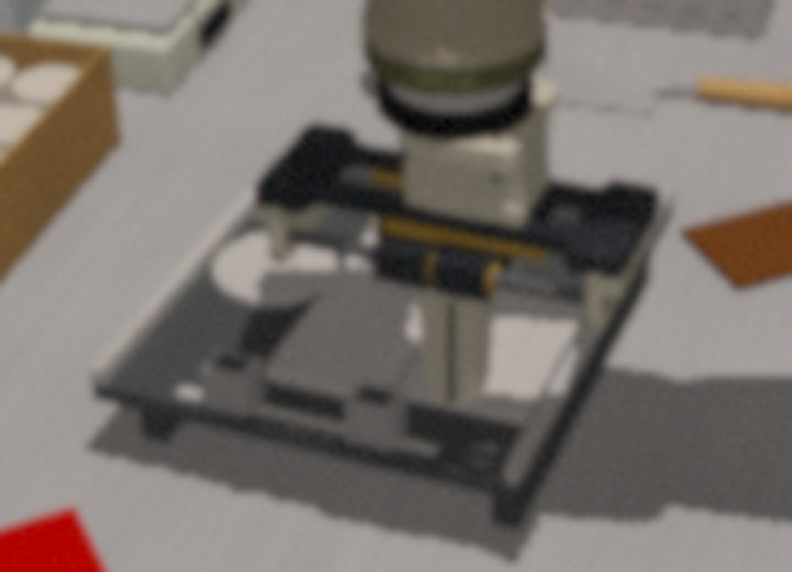

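The side view shows the shut fingertips at crop (455,390), standing robot-side of the near stop at (375,415). Nothing else is in the way, so I'll push the stop in ledge +x.

>>> {"name": "play_rows", "arguments": {
  "targets": [
    [-1,0.1,0.5,0.3,0,0,0],
    [-1,0,0.5,0,0,0,0],
    [-1,0,0.5,0,0,0,0],
    [-1,0,0.5,0,0,0,0],
    [-1,0,0.5,0,0,0,0],
    [-1,0,0.5,0,0,0,0]
  ]
}}

```text
t: 4.57
eef_pos: [481.1, 93.6, 79.7]
eef_rot: [0.005, 0.736, 0.677, 0.003]
wrist_force: [0.1, -0.3, 0.2]
width: 1.1
```

```bash
python3 st.py
```

```text
t 4.57 ledge X,Y,z -55.0 139.1 79.7 toolx deg 85.15 z [ 0.011 -0.002 -1.   ] F [ 0.1 -0.3  0.2] w 1.1 q [ 0.09 -0.09  1.93 -0.    1.29  0.18]
```

>>> {"name": "play_rows", "arguments": {
  "targets": [
    [-1,0,0.3,0,0,0,0],
    [-1,0,0.2,0,0,0,0],
    [-1,0,0.1,0,0,0,0]
  ]
}}

```text
t: 4.82
eef_pos: [489.4, 92.8, 80.3]
eef_rot: [0.005, 0.736, 0.676, 0.004]
wrist_force: [0.3, -0.2, -0.9]
width: 0.4
```

```bash
python3 st.py
python3 - <<'E'
from h import *
im=vision.snapshot("side"); cv2.imwrite("pics/s3.png",cv2.resize(im[190:260,245:370],None,fx=6,fy=6,interpolation=cv2.INTER_CUBIC))
E
```

```text
t 4.82 ledge X,Y,z -46.7 139.0 80.3 toolx deg 85.14 z [ 0.012 -0.002 -1.   ] F [ 0.3 -0.2 -0.9] w 0.4 q [ 0.09 -0.07  1.91 -0.    1.29  0.17]
```

View pics/s3.png

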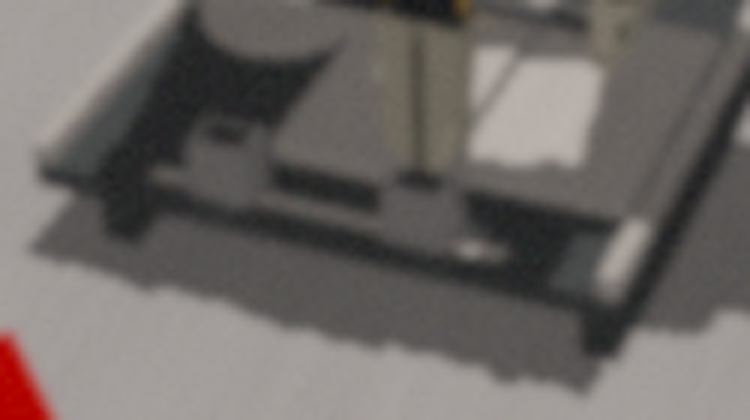

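The block at crop (425,205) hasn't moved. The finger is standing behind it, on the −y side. I'll check the calibration by projecting the measured TCP and the block.

Run:
```python
from h import *
th=np.radians(-4.63); O=np.array([524.7,-49.5])
def W(X,Y,z): return [O[0]+np.cos(th)*X-np.sin(th)*Y,O[1]+np.sin(th)*X+np.cos(th)*Y,z]
c=lambda P:((proj("side",P)-[245,190])*6).round().tolist()
s=robot.read_state(); print("tcp",c([s["eef_pos"]]))
print("stop end corners lane X-120,+120",c([W(-120,150,60),W(120,150,60)]))
print("rail outer top",c([W(-128,150,70),W(128,150,70)]))
print("blk top @0: 4 corners",c([W(-64,150,88),W(-36,150,88),W(-36,128,88),W(-64,128,88)]))
print("blk front bottom @0",c([W(-64,150,61),W(-36,150,61)]))
print("far blk top@0",c([W(64,150,88),W(36,150,88),W(36,128,88),W(64,128,88)]))
print("divider end",c([W(-36,114,70),W(36,114,70)]))
```

```text
tcp [[424.0, 195.0]]
stop end corners lane X-120,+120 [[590.0, 294.0], [44.0, 163.0]]
rail outer top [[610.0, 278.0], [25.0, 140.0]]
blk top @0: 4 corners [[454.0, 205.0], [387.0, 190.0], [409.0, 158.0], [475.0, 173.0]]
blk front bottom @0 [[456.0, 260.0], [390.0, 244.0]]
far blk top@0 [[158.0, 137.0], [221.0, 151.0], [245.0, 120.0], [183.0, 106.0]]
divider end [[424.0, 174.0], [263.0, 137.0]]
```

The TCP should project to (424,195), but the visible fingertip ends around (425,170), roughly 20 mm higher than the reading. That would mean it passed over the stop. I'll back out along the same path and compare the seen tip with the projected one.

>>> {"name": "play_rows", "arguments": {
  "targets": [
    [-1,0,-0.7,0,0,0,0],
    [-1,0,-0.7,0,0,0,0],
    [-1,0,-0.7,0,0,0,0],
    [-1,0,-0.7,0,0,0,0],
    [-1,0,-0.7,0,0,0,0],
    [-1,0,0,0,0,0,0]
  ]
}}

```text
t: 5.37
eef_pos: [449.2, 96.1, 79.1]
eef_rot: [0.004, 0.736, 0.676, 0.003]
wrist_force: [-0.6, 0.0, 0.2]
width: 0.5
```

```bash
python3 st.py
python3 - <<'E'
from h import *
p=robot.read_state()["eef_pos"]
P=[p,p+[0,0,20],p-[0,20,0]]
for n in("side","top"):
    im=vision.snapshot(n); q=proj(n,P); print(n,q.round(1).tolist())
    cv2.imwrite(f"pics/{n}4.png",im)
im=cv2.imread("pics/side4.png"); q=proj("side",P); u,v=(q[0]-[50,35]).astype(int)
c=cv2.resize(im[v:v+70,u:u+100],None,fx=8,fy=8,interpolation=cv2.INTER_CUBIC)
for a,col in zip(q,[(0,0,255),(0,255,0),(255,0,0)]): cv2.circle(c,tuple(((a-[u,v]+.5)*8).astype(int).tolist()),3,col,-1)
cv2.imwrite("pics/s4.png",c)
E
```

```text
t 5.37 ledge X,Y,z -87.0 139.1 79.1 toolx deg 85.14 z [ 0.01  -0.002 -1.   ] F [-0.6  0.   0.2] w 0.5 q [ 0.1  -0.18  2.01 -0.    1.3   0.19]
side [[331.6, 226.6], [331.5, 219.8], [334.0, 221.5]]
top [[285.4, 211.7], [284.7, 210.4], [293.2, 212.1]]
```

View pics/s4.png

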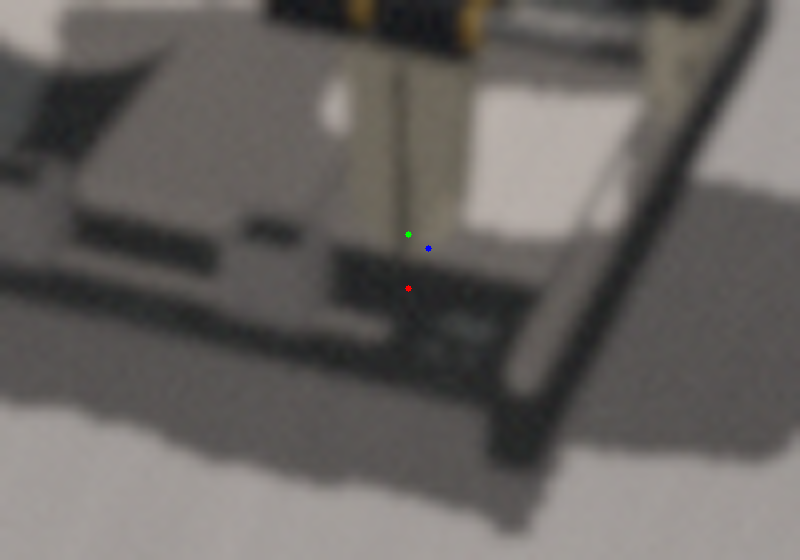

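The visible fingertip ends at about (405,250). That lies on the marker for 20 mm above the read TCP once the finger's front edge is allowed for, while the y-shifted marker doesn't fit. So the real fingertip is about 19 mm above the reported TCP, and it passed over the stop. I'll go lower in small steps and watch the force.

>>> {"name": "play_rows", "arguments": {
  "targets": [
    [-1,0,-0.2,0.7,-0.6,0,0],
    [-1,0,0,0.7,0,0,0],
    [-1,0,0,0.5,0,0,0],
    [-1,0,0,0,0,0,0]
  ]
}}

```text
t: 5.8
eef_pos: [449.7, 96.2, 59.0]
eef_rot: [0.01, 0.736, 0.676, 0.008]
wrist_force: [-0.0, 0.1, 0.4]
width: 0.8
```

```bash
python3 st.py
```

```text
t 5.8 ledge X,Y,z -86.5 139.2 59.0 toolx deg 85.14 z [ 0.025 -0.003 -1.   ] F [-0.   0.1  0.4] w 0.8 q [ 0.1  -0.17  2.04 -0.01  1.24  0.19]
```

At z = 59 reading, below the lane surface, there is no force, so the offset is confirmed. The tips are at about z = 78, inside the block's height range of 61 to 88. I'll fix the small tilt, go a little lower and push.

>>> {"name": "play_rows", "arguments": {
  "targets": [
    [-1,0,0,0.3,1.3,0,0],
    [-1,0,0,0.1,0,0,0],
    [-1,0,0.4,0,0,0,0],
    [-1,0,0.4,0,0,0,0],
    [-1,0,0.4,0,0,0,0],
    [-1,0,0.4,0,0,0,0]
  ]
}}

```text
t: 6.3
eef_pos: [465.9, 94.6, 53.1]
eef_rot: [0.001, 0.737, 0.676, -0.0]
wrist_force: [-2.1, -0.5, 0.1]
width: 0.5
```

```bash
python3 st.py
```

```text
t 6.3 ledge X,Y,z -70.2 138.8 53.1 toolx deg 85.13 z [ 0.    -0.002 -1.   ] F [-2.1 -0.5  0.1] w 0.5 q [ 0.09 -0.09  1.98 -0.    1.25  0.18]
```

The force is now −2.1 N in x, so the stop is sliding. I'll continue to its end.

>>> {"name": "play_rows", "arguments": {
  "targets": [
    [-1,0,0.4,0,0,0,0],
    [-1,0,0.4,0,0,0,0],
    [-1,0,0.4,0,0,0,0],
    [-1,0,0.4,0,0,0,0],
    [-1,0,0.2,0,0,0,0]
  ]
}}

```text
t: 6.72
eef_pos: [485.4, 93.0, 53.1]
eef_rot: [0.0, 0.737, 0.676, -0.001]
wrist_force: [-2.1, 1.5, 0.8]
width: 0.5
```

```bash
python3 st.py
```

```text
t 6.72 ledge X,Y,z -50.7 138.8 53.1 toolx deg 85.13 z [-0.001 -0.001 -1.   ] F [-2.1  1.5  0.8] w 0.5 q [ 0.09 -0.03  1.93 -0.    1.25  0.17]
```

>>> {"name": "play_rows", "arguments": {
  "targets": [
    [-1,0,0.2,0,0,0,0],
    [-1,0,0.2,0,0,0,0],
    [-1,0,0.1,0,0,0,0]
  ]
}}

```text
t: 6.97
eef_pos: [491.2, 92.5, 53.1]
eef_rot: [-0.0, 0.737, 0.676, -0.001]
wrist_force: [-2.4, 0.2, 1.6]
width: 0.4
```

```bash
python3 st.py
```

```text
t 6.97 ledge X,Y,z -44.9 138.8 53.1 toolx deg 85.13 z [-0.002 -0.001 -1.   ] F [-2.4  0.2  1.6] w 0.4 q [ 0.08 -0.02  1.91 -0.    1.25  0.17]
```

>>> {"name": "play_rows", "arguments": {
  "targets": [
    [-1,0,0.2,0,0,0,0],
    [-1,0,0.15,0,0,0,0]
  ]
}}

```text
t: 7.13
eef_pos: [491.2, 92.5, 53.1]
eef_rot: [-0.003, 0.736, 0.677, -0.004]
wrist_force: [-14.4, -0.0, 12.0]
width: 0.5
```

```bash
python3 st.py
```

```text
t 7.13 ledge X,Y,z -44.9 138.9 53.1 toolx deg 85.15 z [-0.01  -0.001 -1.   ] F [-14.4  -0.   12. ] w 0.5 q [ 0.08 -0.01  1.91 -0.    1.26  0.17]
```

A hard end at 14.4 N means the stop is fully aside. I'll back off, lift and look from the side, including at the gripper's outer parts for clearance to the cakes.

>>> {"name": "play_rows", "arguments": {
  "targets": [
    [-1,0,-0.5,0,0.4,0,0],
    [-1,0,-0.8,0,0,0,0],
    [-1,0,-0.8,0,0,0,0],
    [-1,0,-0.5,-1,0,0,0],
    [-1,0,0,-2,0,0,0],
    [-1,0,0,-2,0,0,0],
    [-1,-1,0,-1,0,0,0],
    [-1,-3,0,0,0,0,0],
    [-1,-3,0,0,0,0,0],
    [-1,-3,0,0,0,0,0],
    [-1,-3,0,0,0,0,0],
    [-1,-3,0,0,0,0,0],
    [-1,-1.5,0,0,0,0,0],
    [-1,0,0,0,0,0,0]
  ]
}}

```text
t: 8.3
eef_pos: [445.7, -89.6, 116.4]
eef_rot: [-0.0, 0.734, 0.679, -0.005]
wrist_force: [0.8, -0.3, -0.5]
width: 0.4
```

```bash
python3 st.py
python3 - <<'E'
from h import *
im=vision.snapshot("side"); cv2.imwrite("pics/side5.png",im)
cv2.imwrite("pics/top5.png",vision.snapshot("top"))
cv2.imwrite("pics/s5.png",cv2.resize(im[110:255,240:400],None,fx=4.1,fy=4.1,interpolation=cv2.INTER_CUBIC))
E
```

```text
t 8.3 ledge X,Y,z -75.5 -46.3 116.4 toolx deg 85.51 z [-0.007 -0.005 -1.   ] F [ 0.8 -0.3 -0.5] w 0.4 q [-0.3  -0.21  1.97 -0.01  1.39 -0.22]
```

View pics/s5.png

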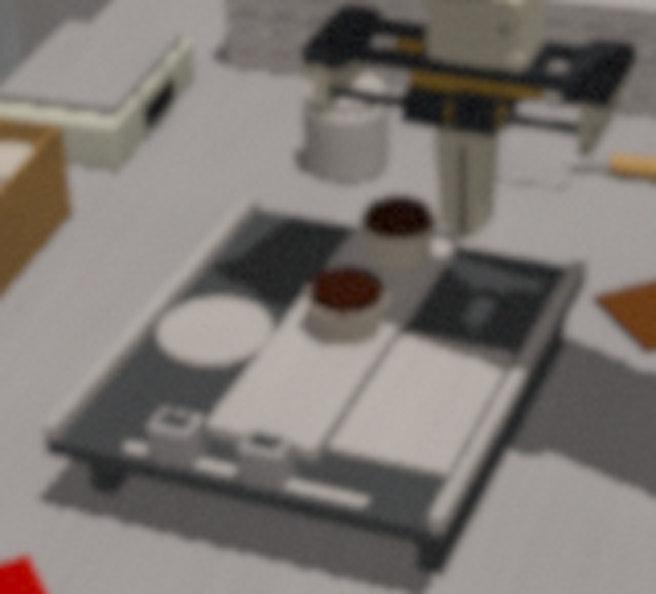

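The picture shows the near stop at (265,455), beside the far stop at (175,430) and out of the lane. The plate, disc and cakes are unchanged. The gripper's lowest outer parts sit about 84 mm above the tips, so they clear the cakes. I'll open the fingers to about 25 mm for two-point contact and descend behind the plate.

>>> {"name": "play_rows", "arguments": {
  "targets": [
    [-0.46,-0.8,-0.2,0,0.3,-0.3,0],
    [-0.46,-0.2,0,1.5,0,0,0],
    [-0.46,0,0,1.5,0,0,0],
    [-0.46,0,0,1.0,0,0,0],
    [-0.46,0,0,0.7,0,0,0],
    [-0.46,0,0,0,0,0,0]
  ]
}}

```text
t: 8.9
eef_pos: [442.8, -94.8, 68.0]
eef_rot: [-0.0, 0.732, 0.681, -0.008]
wrist_force: [-0.5, 0.0, 0.9]
width: 24.5
```

```bash
python3 st.py
```

```text
t 8.9 ledge X,Y,z -77.9 -51.8 68.0 toolx deg 85.92 z [-0.012 -0.01  -1.   ] F [-0.5  0.   0.9] w 24.5 q [-0.31 -0.16  2.02 -0.01  1.29 -0.24]
```

>>> {"name": "play_rows", "arguments": {
  "targets": [
    [-0.46,0,0,0.7,-0.7,0.6,0.5],
    [-0.46,0,0,0.7,0,0,0],
    [-0.46,0,0,0.4,0,0,0],
    [-0.46,0,0,0,0,0,0]
  ]
}}

```text
t: 9.23
eef_pos: [443.2, -94.0, 48.9]
eef_rot: [0.001, 0.734, 0.679, 0.001]
wrist_force: [-0.9, 0.5, -0.1]
width: 25.0
```

```bash
python3 st.py
```

```text
t 9.23 ledge X,Y,z -77.7 -51.0 48.9 toolx deg 85.49 z [ 0.003  0.    -1.   ] F [-0.9  0.5 -0.1] w 25.0 q [-0.32 -0.15  2.05  0.    1.24 -0.24]
```

Still free. I'll probe down in 2 mm steps for the lane surface.

>>> {"name": "play_rows", "arguments": {
  "targets": [
    [-0.46,0,0,0.2,0,0,0],
    [-0.46,0,0,0.2,0,0,0],
    [-0.46,0,0,0.15,0,0,0]
  ]
}}

```text
t: 9.48
eef_pos: [443.9, -94.3, 43.8]
eef_rot: [0.001, 0.734, 0.679, 0.001]
wrist_force: [0.0, 0.0, 1.1]
width: 25.1
```

```bash
python3 st.py
```

```text
t 9.48 ledge X,Y,z -77.0 -51.2 43.8 toolx deg 85.48 z [ 0.004 -0.    -1.   ] F [0.  0.  1.1] w 25.1 q [-0.32 -0.14  2.05  0.    1.23 -0.24]
```

>>> {"name": "play_rows", "arguments": {
  "targets": [
    [-0.46,0,0,0.15,0,0,0],
    [-0.46,0,0,0.1,0,0,0]
  ]
}}

```text
t: 9.65
eef_pos: [444.2, -94.5, 41.3]
eef_rot: [0.002, 0.734, 0.679, 0.002]
wrist_force: [-0.1, -0.7, -1.1]
width: 25.2
```

```bash
python3 st.py
```

```text
t 9.65 ledge X,Y,z -76.6 -51.3 41.3 toolx deg 85.47 z [ 0.005 -0.    -1.   ] F [-0.1 -0.7 -1.1] w 25.2 q [-0.32 -0.14  2.05  0.    1.22 -0.24]
```

>>> {"name": "play_rows", "arguments": {
  "targets": [
    [-0.46,0,0,0.1,0,0,0],
    [-0.46,0,0,0.1,0,0,0]
  ]
}}

```text
t: 9.82
eef_pos: [444.5, -94.6, 39.3]
eef_rot: [0.002, 0.734, 0.679, 0.002]
wrist_force: [-0.8, -0.0, 0.1]
width: 25.2
```

```bash
python3 st.py
```

```text
t 9.82 ledge X,Y,z -76.3 -51.4 39.3 toolx deg 85.47 z [ 0.005 -0.001 -1.   ] F [-0.8 -0.   0.1] w 25.2 q [-0.32 -0.14  2.05  0.    1.22 -0.24]
```

>>> {"name": "play_rows", "arguments": {
  "targets": [
    [-0.46,0,0,0.1,0,0,0],
    [-0.46,0,0,0.1,0,0,0]
  ]
}}

```text
t: 9.98
eef_pos: [444.7, -94.6, 38.8]
eef_rot: [0.002, 0.734, 0.679, 0.001]
wrist_force: [-8.2, 2.6, 16.9]
width: 25.2
```

```bash
python3 st.py
python3 - <<'E'
from h import *
p=robot.read_state()["eef_pos"]
im=vision.snapshot("side"); cv2.imwrite("pics/side6.png",im)
q=proj("side",[p+[0,0,19]]); print(q)
u,v=(q[0]-[50,35]).astype(int)
c=cv2.resize(im[v:v+70,u:u+100],None,fx=8,fy=8,interpolation=cv2.INTER_CUBIC)
cv2.circle(c,tuple(((q[0]-[u,v]+.5)*8).astype(int).tolist()),3,(0,0,255),-1); cv2.imwrite("pics/s6.png",c)
E
```

```text
t 9.98 ledge X,Y,z -76.1 -51.5 38.8 toolx deg 85.48 z [ 0.005 -0.001 -1.   ] F [-8.2  2.6 16.9] w 25.2 q [-0.32 -0.13  2.05  0.    1.22 -0.24]
[[353.34620102 190.38596872]]
```

View pics/s6.png

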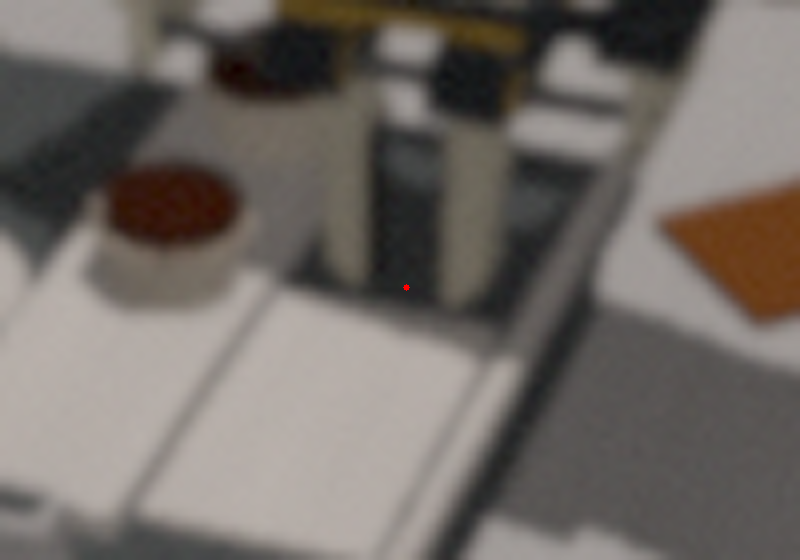

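The lane is felt at reading 38.8, so the tip offset is about 21 mm. The view shows both tips in the lane at (350,275) and (465,300), behind the plate's trailing edge. I'll raise 2.5 mm and push along tool x.

>>> {"name": "play_rows", "arguments": {
  "targets": [
    [-0.46,0,0,-0.25,0.2,0,0],
    [-0.46,0,0,0,0,0,0],
    [-0.46,0.5,-0.1,0,0,0,0],
    [-0.46,0.5,0,0,0,0,0],
    [-0.46,0.5,0,0,0,0,0],
    [-0.46,0.5,0,0,0,0,0]
  ]
}}

```text
t: 10.53
eef_pos: [445.8, -74.1, 42.0]
eef_rot: [0.001, 0.735, 0.678, 0.0]
wrist_force: [-0.0, -1.4, 0.9]
width: 25.1
```

```bash
python3 st.py
```

```text
t 10.53 ledge X,Y,z -76.7 -30.9 42.0 toolx deg 85.4 z [ 0.002 -0.001 -1.   ] F [-0.  -1.4  0.9] w 25.1 q [-0.28 -0.14  2.06 -0.    1.23 -0.2 ]
```

>>> {"name": "play_rows", "arguments": {
  "targets": [
    [-0.46,0.5,0,0.1,0,0,0],
    [-0.46,0.5,0,0,0,0,0],
    [-0.46,0.5,0,0,0,0,0],
    [-0.46,0.5,0,0,0,0,0],
    [-0.46,0.5,0,0,0,0,0],
    [-0.46,0.5,0,0,0,0,0]
  ]
}}

```text
t: 11.03
eef_pos: [448.7, -41.1, 41.1]
eef_rot: [0.002, 0.735, 0.679, 0.0]
wrist_force: [-0.5, -2.0, 0.9]
width: 25.4
```

```bash
python3 st.py
```

```text
t 11.03 ledge X,Y,z -76.4 2.2 41.1 toolx deg 85.46 z [ 0.003 -0.003 -1.   ] F [-0.5 -2.   0.9] w 25.4 q [-0.2  -0.15  2.06 -0.    1.23 -0.12]
```

Steady, with about −1 to −2 N of push force. Continuing.

>>> {"name": "play_rows", "arguments": {
  "targets": [
    [-0.46,0.5,0,0,0,0,0],
    [-0.46,0.5,0,0,0,0,0],
    [-0.46,0.5,0,0,0,0,0],
    [-0.46,0.5,0,0,0,0,0],
    [-0.46,0.5,0,0,0,0,0],
    [-0.46,0.4,0,0,0,0,0],
    [-0.46,0,0,0,0,0,0]
  ]
}}

```text
t: 11.62
eef_pos: [451.3, -8.0, 41.0]
eef_rot: [0.002, 0.734, 0.679, 0.0]
wrist_force: [-0.4, -1.6, 0.6]
width: 25.2
```

```bash
python3 st.py
python3 - <<'E'
from h import *
im=vision.snapshot("side"); cv2.imwrite("pics/side7.png",im)
cv2.imwrite("pics/s7.png",cv2.resize(im[170:270,240:380],None,fx=5.6,fy=5.6,interpolation=cv2.INTER_CUBIC))
E
```

```text
t 11.62 ledge X,Y,z -76.5 35.4 41.0 toolx deg 85.51 z [ 0.003 -0.003 -1.   ] F [-0.4 -1.6  0.6] w 25.2 q [-0.13 -0.15  2.06 -0.    1.23 -0.05]
```

View pics/s7.png

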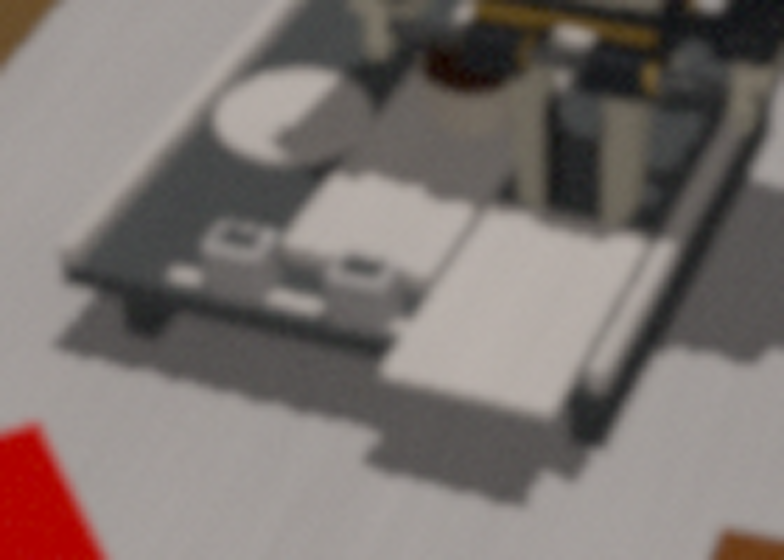

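The plate is straight and flat, with leading corners at (383,375) and (555,415). It already overhangs by about 23 mm by kinematics. I'll push another 15 mm, then retreat and measure from above.

>>> {"name": "play_rows", "arguments": {
  "targets": [
    [-0.46,0.5,0,0,0,0,0],
    [-0.46,0.4,0,0,0,0,0],
    [-0.46,0.3,0,0,0,0,0],
    [-0.46,0.1,0,0,0,0,0],
    [-0.46,0,0,0,0,0,0],
    [-0.46,0,0,0,0,0,0],
    [-0.46,0,0,0,0,0,0],
    [-0.46,0,0,0,0,0,0]
  ]
}}

```text
t: 12.33
eef_pos: [452.3, 5.6, 40.9]
eef_rot: [0.002, 0.734, 0.679, -0.0]
wrist_force: [-0.4, -1.3, 1.9]
width: 24.5
```

```bash
python3 st.py
python3 - <<'E'
from m import *
im=vision.snapshot("top"); cv2.imwrite("pics/top8.png",im)
g=cv2.GaussianBlur(im[:,:,1],(3,3),0)
for y in (208,214,220,226): print(y,g[y,256:300:2].tolist())
side=cv2.imread("pics/side7.png")
print(ray("side",[(308.4,236.5),(339.1,243.6)],66).round(1).tolist())
E
```

```text
t 12.33 ledge X,Y,z -76.7 49.1 40.9 toolx deg 85.49 z [ 0.003 -0.003 -1.   ] F [-0.4 -1.3  1.9] w 24.5 q [-0.1  -0.14  2.06 -0.    1.23 -0.02]
208 [157, 156, 155, 156, 156, 159, 183, 158, 137, 129, 100, 127, 136, 111, 64, 58, 66, 137, 194, 196, 195, 196]
214 [155, 155, 155, 156, 153, 166, 170, 139, 134, 104, 114, 136, 125, 81, 59, 60, 100, 178, 194, 195, 194, 195]
220 [157, 157, 156, 157, 159, 172, 147, 135, 118, 102, 133, 133, 98, 63, 58, 77, 156, 196, 197, 197, 197, 198]
226 [157, 158, 157, 156, 155, 139, 135, 128, 96, 124, 137, 114, 68, 59, 60, 98, 141, 132, 128, 127, 131, 127]
[[495.4, 130.0, 66.0], [420.4, 134.8, 66.0]]
```

Side-ray check: the leading edge was at ledge y ≈ 176 before the last 13.7 mm, so overhang is now about 37 to 40 mm. I'll retreat backward, lift and move clear of the top view.

>>> {"name": "play_rows", "arguments": {
  "targets": [
    [-0.46,-0.6,0,0,0,0,0],
    [-0.46,-1,0,0,0,0,0],
    [-0.46,-1,0,-0.3,0,0,0],
    [-0.46,-1,0,-1.5,0,0,0],
    [-0.46,0,0,-2.5,0,0,0],
    [-0.46,0,0,-2.5,0,0,0],
    [-0.46,0,0,-2.5,0,0,0],
    [-0.46,-2,0,-2,0,0,0],
    [-0.46,-3,0,0,0,0,0],
    [-0.46,-3,0,0,0,0,0],
    [-0.46,-3,0,0,0,0,0],
    [-0.46,-3,0,0,0,0,0],
    [-0.46,-3,0,0,0,0,0],
    [-0.46,-3,0,0,0,0,0],
    [-0.46,-3,0,0,0,0,0],
    [-0.46,-3,0,0,0,0,0],
    [-0.46,0,0,0,0,0,0]
  ]
}}

```text
t: 13.8
eef_pos: [418.9, -315.1, 161.8]
eef_rot: [0.002, 0.735, 0.678, -0.001]
wrist_force: [-0.0, 0.2, 0.7]
width: 25.1
```

```bash
python3 st.py
python3 - <<'E'
from h import *
im=vision.snapshot("top"); cv2.imwrite("pics/top9.png",im)
cv2.imwrite("pics/t9.png",cv2.resize(im[125:245,260:405],None,fx=5,fy=5,interpolation=cv2.INTER_CUBIC))
E
```

```text
t 13.8 ledge X,Y,z -84.0 -273.3 161.8 toolx deg 85.39 z [ 0.001 -0.004 -1.   ] F [-0.   0.2  0.7] w 25.1 q [-0.74 -0.06  1.75 -0.    1.45 -0.66]
```

View pics/t9.png

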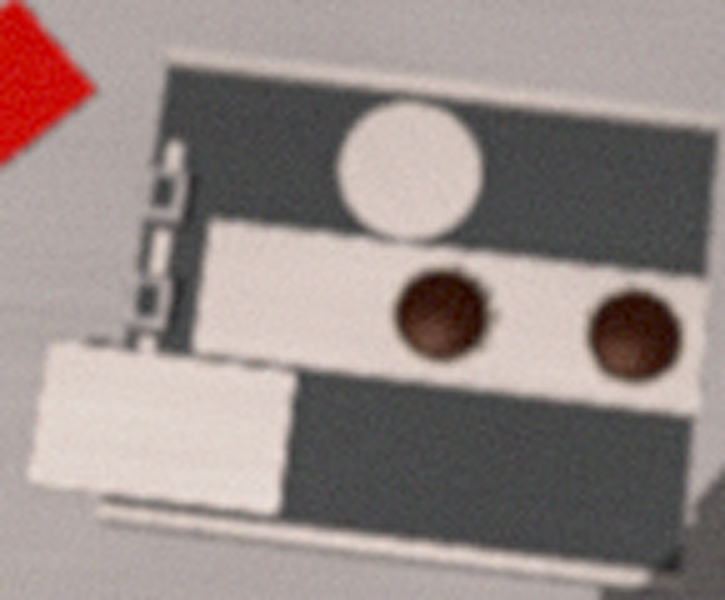

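The top view shows the plate out over the stop end, with corners about (47,342), (297,375), (282,515) and (30,480). The near stop at (150,300) is clear of the lane, and the disc, cakes and far stop look unchanged. I'll measure the edges and differences.

Run:
```python
from m import *
im=cv2.imread("pics/top9.png"); i0=cv2.imread("pics/top0.png")
g=cv2.GaussianBlur(im[:,:,1],(3,3),0).astype(np.float32)
C=lambda x,y:(260+x/5,125+y/5)
th=np.radians(-4.63);O=np.array([524.7,-49.5]);f=np.array([-np.sin(th),np.cos(th)]);e=np.array([np.cos(th),np.sin(th)])
for n,A,B,t in(("trail",(C(330,390),C(320,505)),(C(270,390),C(260,505)),130),("lead",(C(10,360),C(0,465)),(C(65,360),C(55,465)),178)):
    p,a=seg(g,A,B,66,t=t); print(n,"Y",((p-O)@f).round(1),"ang",round(a,2))
S=ray("top",[C(150,300),C(167,193)],88)[:,:2]-O; print("stops X",(S@e).round(1))
d=cv2.absdiff(cv2.GaussianBlur(im,(5,5),0),cv2.GaussianBlur(i0,(5,5),0)).max(2)
m=(d>40).astype(np.uint8); _,_,st,_=cv2.connectedComponentsWithStats(m)
print([s.tolist() for s in st[1:] if s[4]>8])
```

```text
trail Y 58.2 ang -4.43
lead Y 190.9 ang -5.24
stops X [-18.1  39.5]
[[378, 131, 227, 192, 15179], [518, 159, 18, 25, 161], [518, 171, 19, 29, 296], [288, 181, 4, 7, 21], [601, 180, 6, 34, 103], [608, 183, 11, 25, 186], [449, 188, 68, 77, 362], [266, 192, 37, 35, 959], [611, 193, 25, 45, 577], [315, 199, 38, 34, 1043], [464, 199, 57, 68, 1265], [519, 208, 20, 19, 130], [606, 211, 5, 8, 25], [605, 223, 3, 10, 26], [606, 236, 4, 10, 27], [328, 240, 52, 40, 997], [530, 255, 58, 71, 667], [265, 258, 61, 73, 1321], [587, 258, 3, 4, 10], [512, 265, 45, 36, 1016], [542, 265, 56, 58, 1366], [408, 292, 71, 33, 1257], [479, 313, 61, 87, 1322], [265, 323, 82, 52, 1317], [430, 325, 17, 4, 41], [363, 327, 56, 27, 697], [323, 331, 5, 5, 15], [315, 332, 5, 4, 11], [298, 335, 6, 4, 9], [329, 335, 5, 4, 12], [286, 337, 9, 9, 35], [197, 339, 146, 61, 2602], [301, 338, 8, 9, 27], [564, 339, 76, 61, 2505], [324, 341, 26, 9, 81], [308, 343, 4, 4, 13], [345, 352, 56, 48, 1372]]
```

Plate centre is at ledge y ≈ 123 to 125, so the overhang is about 40 mm. I'll make one more precise check of the stop's travel by template matching between the first and last top views.

Run:
```python
from h import *
up=lambda n:cv2.resize(cv2.imread(n)[:,:,1],None,fx=8,fy=8,interpolation=cv2.INTER_CUBIC)
a,b=up("pics/top0.png"),up("pics/top9.png")
th=np.radians(-4.63);e=np.array([np.cos(th),np.sin(th)]);f=np.array([-np.sin(th),np.cos(th)])
for n,(x,y),r,z in(("near",(289,196),5,88),("far",(293.4,164),5,88),("disc",(342,158),15,66),("cakeA",(348,188),10,106),("cakeB",(387,192),10,106),("jar",(197,143),14,60),("bowl",(185,205),20,30),("tin",(471,159),14,70)):
    cx,cy,R=int(x*8),int(y*8),r*8; t=a[cy-R:cy+R,cx-R:cx+R]; M=150
    s=b[cy-R-M:cy+R+M,cx-R-M:cx+R+M]; _,v,_,l=cv2.minMaxLoc(cv2.matchTemplate(s,t,cv2.TM_CCOEFF_NORMED))
    d=(np.array(l)-M)/8; w=np.diff(ray("top",[(x,y),(x+d[0],y+d[1])],z),axis=0)[0,:2]
    print(n,"score",round(v,2),"px",d,"mm ledge",(w@e).round(1),(w@f).round(1))
```

```text
near score 0.98 px [  1.375 -10.125] mm ledge 26.7 0.2
far score 1.0 px [0. 0.] mm ledge 0.0 0.0
disc score 1.0 px [0. 0.] mm ledge 0.0 0.0
cakeA score 1.0 px [0. 0.] mm ledge 0.0 0.0
cakeB score 1.0 px [0. 0.] mm ledge 0.0 0.0
jar score 1.0 px [0. 0.] mm ledge 0.0 0.0
bowl score 0.99 px [0. 0.] mm ledge 0.0 0.0
tin score 0.69 px [12.75  2.75] mm ledge -3.4 -33.9
```

The near stop moved 26.7 mm. The stops' spacing is 58.7 mm = 100 − j_near − j_far, and the far stop sits at 8 mm or less, so the near joint is at least 33 mm. That agrees with the hard end I felt. The tin is only hidden by the arm in the top view, so I'll check it from the side and hand in.

Run:
```python
from h import *
a=cv2.imread("pics/side0.png")[:,:,1]; b=vision.snapshot("side"); cv2.imwrite("pics/side10.png",b); b=b[:,:,1]
for n,(x,y),r in(("tin",(324,141),14),("jar",(207,302),20),("bowl",(286,330),30)):
    _,v,_,l=cv2.minMaxLoc(cv2.matchTemplate(b[y-r-8:y+r+8,x-r-8:x+r+8],a[y-r:y+r,x-r:x+r],cv2.TM_CCOEFF_NORMED)); print(n,round(v,2),l[0]-8,l[1]-8)
s=robot.read_state(); print(s["t"],s["eef_pos"].round(),s["wrist_force"].round(1))
print(job.finish_job())
```

```text
tin 0.61 0 -1
jar 1.0 0 0
bowl 1.0 0 0
13.9 [ 420. -311.  161.] [ 0.  -0.3  0.3]
the job is handed in; nothing more can be done
None
```

The job is handed in at about 14 s of the 40 s allowed. The near stop is pushed aside onto the divider's line, and the rectangular plate overhangs the stop end by about 40 mm.

I pushed the stop with the shut fingertips. The plate I pushed along its lane with the two fingertips slightly open, then withdrew the hand.

**Last checks**
- **Plate:** centre at ledge y ≈ 123–125 mm, so about 38–41 mm of overhang. It lies straight, and no tilt was visible in the last pictures.
- **Near stop:** I felt a hard end at 14 N. The spacing between the two stops puts its joint at 33 mm or more.
- **Left alone:** the disc, both cakes, the far stop, jar and bowl showed no shift in the pictures.
- **Hand:** about 0 N on the wrist and clear of everything.

**What disagreed or stayed weak**
- **Tip height:** the real fingertips were about 21 mm above the reported tool position. My first push therefore passed over the stop without touching it. I found this in the side view and confirmed it by touching the lane.
- **Stop start:** my first estimate of its starting position (3 mm) did not fit the 26.7 mm it moved. A start of about 7 mm does, and the stop spacing and the hard end agree with that.
- **Tin and spatula:** the arm or its shadow affected the tin's match (scores 0.6–0.7). The side view put it within 1 pixel of its start; the top match gave a spurious 34 mm shift because the arm hid the tin. I did not check the spatula separately, but the hand passed well above both.

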